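Cover the glued blank with the pressing plate

ROBOT

A 6-joint arm with a two-finger parallel gripper is mounted at the origin on the work surface; the furniture and walls round the work are solid. World frame = base frame: x ahead of the robot, y to its left, z up, the work surface at z = 0. Lengths are in m, angles in rad, forces in N, time in s.
With the tool pointing down it reaches from about 0.4 to 0.925 m from the base axis. Payload 3.4 kg.
Tool frame: the origin (TCP) lies midway between the tips of the shut fingers; the grasp point (between the pads) lies behind it (manip.tcp_to_grasp is the z of the grasp point in the tool frame, in m); z points along the fingers, y is the line along which they close (so a half turn about z gives the same grasp; the last joint's range is limited). The gripper opens to 85 mm and grips with 20 to 120 N. Pads are 22 mm wide; open, the fingers measure 114 mm over their backs; the gripper's body (76 mm by 85 mm) begins 54 mm behind the grasp point. The pads swing forward as they close: fully open they stand 13 mm farther back than shut.
Start: joints at [1.071, 0.307, 1.506, -0, 1.328, -0.073], TCP at [0.238, 0.524, 0.231] pointing down, gripper open.
Joint ranges: [-3.12, 3.12], [-1.05, 2.28], [0.14, 2.33], [-1.42, 4.57], [0.1, 2.73], [-2.68, 2.68]. Speed limits (rad/s): [2.57, 2.57, 3.14, 3.14, 3.14, 3.14].

INTERFACE

Orientations are given as a unit quaternion [w, x, y, z].
In Python, from station import manip gives the robot as it stands. The module is installed in compiled form; this text tells all that it offers.
- The arm moves only by the tool arm_command, never from a script. Its argument "motion" is one flat list of numbers, 7 for each row, row after row: the turn, a rotation vector about the tool's x, y, z in degrees, then the shift along the tool's x, y, z in m, then the opening in per cent of the stroke, from 0 (shut) to 100 (fully open). In form: [rx, ry, rz, x, y, z, grip, rx, ry, rz, x, y, z, grip, ...]. A call has 1 to 12 rows; each row shifts and turns the commanded pose from where the row before left it, along the tool's axes as they then stand; what a row does not reach is not made up. A row lasts 1/10 s, in which the tool goes at most 50 mm and 8.59 degrees, less where a joint would pass 70% of its speed; a pose out of reach is approached as far as the arm can. A call with a gripper value outside its range is refused whole. The fingers move at their own pace and stop on an object; "newtons" is the grip in N (left out, the last holds). Time passes only in rows, so rows that do not move let the fingers close. It gives the time, the measured TCP pose, the force, the opening and the grip force at its end, in the units of the state.
- manip.get_obs(): the state, without advancing time (a new reading comes with each control period).
- manip.read_camera(name): name is "side" or "top"; returns a dict with "image" (384x512x3 uint8, red, green, blue), "intrinsics" (3x3 intrinsics, pixels), "view" (4x4, takes a point from world to camera coordinates). Camera axes: x right, y up, looking along -z (the intrinsics and any distortion apply to the point x, -y, -z); pixel columns grow to the right and rows downward; lengths in m; the calibration is good to about 2 mm. A picture is of the moment at which its call begins. There is no depth.
- manip.job_done(): hands the job in; it is judged then, once.
Trained networks look in a picture, given as the dict that the camera call returned (one of the last four; its "shot" number tells which), for a name from the list of things; names that differ only in an ending like _2 or _b are one class to them, and where a whole thing is asked for, a point or a joint stands for the part that bears it (a point fixed in the world has none). Each returns a list of dicts, best first, with "conf" (0 to 1); they miss things now and then, are a little off and sometimes report something else, mostly with a low value. They report only what shows in the picture. A call takes as long as a camera call.
- manip.trace(name, picture): "region" (384x512 bool, what is visible of it) and "box" ([left, top, right, bottom] in pixels, round what is visible of it).
The state is a dict: "clock": time; "q": joint angles; "dq": joint speeds; "effort": joint torques, N m; "ee_pos": TCP position; "orientation": TCP orientation; "wrist_force": force on the tool from outside, world axes, zero at the start; "moment": the same for the moment, N m; "width": opening from 0.0 (shut) to 1.0 (fully open); "gripper_force": force on a finger pad.
Only numpy, scipy, OpenCV 4.12 (cv2) and the standard library are available. Lean on these libraries where they do the work, as an engineer would, in place of code of your own. Each camera call takes 0.05 s, during which the arm holds its last target. There are 200 camera calls.

TASK

Slide the thin blue pressing plate along its raised tray until it sticks out about 45 mm past the front edge, the open end nearest the robot, so that it can be gripped there by its two long sides. Then lift it off and set it down gently and flat on top of the glued wooden blank, lengthwise along the blank and centred so that it covers the blank on all four sides. Do not let the plate fall off the tray, do not shove the blank about on its board, and leave the tape measure and the plywood cat alone.

Things in the scene. Friction and masses are not known exactly. Their poses are not given: they have to be found in the camera images.
- plate_center (a point): Centre (half-way up) of the loose blue acrylic pressing plate, 120 mm long (its x), 62 mm wide (its y), 6 mm thick (z), about 60 g. At the start it lies flat in the tray's channel, its front end 10 to 25 mm inside the front edge, its length along the channel. Its -x end is the one towards the tray's front edge.
- tray: Raised plywood tray, fixed, 170 mm long (x), 94 wide (y). Origin on the table under its centre. Front edge: its -x end (x = -85 mm), facing the robot; free air beyond. Channel floor 50 mm up, 70 mm wide, open at both ends; side ribs stand 6 mm above the floor, flush with the plate's top. Floor behind the plate is free for 25-40 mm: room for a closed fingertip. The plate tips off at 60 mm overhang.
- blank_center (a point): Centre (half-way up) of the wooden blank, three plies in light, dark and light wood, 96 mm long (its x), 44 mm wide (its y), 24 mm high (z), about 150 g, loose. It lies on the board; its top is 12 mm above this point and 36 mm above the table. It is narrower than the plate; fingers beside the plate clear it.
- board: Lower press board, fixed to the table, dark wood with a cork pad, 160 mm (x) by 84 mm (y), 12 mm high. Origin on the table under its centre. Tray and board may stand either way round, left and right.
- tape: Black and yellow tape measure standing on the table to the right, 86x57x62 mm, loose; bystander. Origin at the centre of its underside.
- cat: Slot-together plywood cat standing on the table to the left, 40x92x86 mm, loose; bystander. Origin at the centre of its underside.

How it is judged:
By the outcome, as a careful person would: the job done as asked, in the order asked, and still so for the second after the job is handed in, with the robot touching nothing.
It also fails if it takes over 54 s, if anything falls off the work surface, if the arm or the gripper's body presses on something with over 40 N, if the wrist force passes 120 N, or if a joint passes its speed limit or range.

## Working session

There is one attempt and no reset: what is moved stays moved. The work goes in short steps, Python scripts to look and compute and a tool call to move; the robot and the scene stay as the last step left them, time stands still between calls to the robot, and variables do not carry over. Pictures are saved under pics/ and viewed, at most 10 in all, crops included, and the job is handed in when it is done.

Besides the shell and the picture viewer there is one more tool, called after ">>>" by a JSON object that holds its "op" and its "data". arm_command: Moves the arm, as the interface text tells. Its arguments: {"type":"object","properties":{"motion":{"type":"array"},"newtons":{"type":"number"}},"required":["motion"]}

```bash
mkdir -p pics; cat > h.py <<'E'
import numpy as np, cv2
from station import manip
def ray(p,u,v):
    K=np.array(p["intrinsics"]);V=np.array(p["view"]);R=V[:3,:3];t=V[:3,3]
    d=np.linalg.solve(K,[u,v,1.]);d=R.T@np.array([d[0],-d[1],-d[2]]);return -R.T@t,d
def at(p,u,v,z):
    o,d=ray(p,u,v);return o+d*(z-o[2])/d[2]
def proj(p,P):
    V=np.array(p["view"]);c=V[:3,:3]@np.array(P)+V[:3,3];k=np.array(p["intrinsics"])@np.array([c[0],-c[1],-c[2]]);return k[:2]/k[2]
def rect(p,region,z):
    """min-area rectangle of the region projected on plane z: centre, (l,w), angle of long axis deg"""
    ys,xs=np.nonzero(region)
    P=np.array([at(p,x,y,z)[:2] for x,y in zip(xs,ys)])*1000
    (c,s,a)=cv2.minAreaRect(P.astype(np.float32))
    if s[0]<s[1]: s=s[::-1];a+=90
    return np.round(c,1),np.round(s,1),round((a+90)%180-90,1)
E
cat > a.py <<'E'
from h import *
print(manip.tcp_to_grasp); o=manip.get_obs(); print(o["ee_pos"],o["orientation"],o["clock"])
for n in("top","side"):
    p=manip.read_camera(n); cv2.imwrite(f"pics/{n}0.png",p["image"][...,::-1])
    print(n,"cam",np.round(ray(p,256,192)[0],3), np.round(p["intrinsics"],1).tolist(),[k for k in p])
    for name,z in(("plate_center",.056),("tray",.056),("blank_center",.036),("board",.012),("tape",.0),("cat",.0)):
        for r in manip.trace(name,p)[:2]: print(name,round(r["conf"],2),r["box"],*rect(p,r["region"],z))
E
python3 a.py
```

```text
-0.0187
[0.23721041 0.52304736 0.2303927 ] [-2.80083630e-04  2.11294584e-01  9.77421910e-01 -9.64944780e-04] 0.0
top cam [ 0.472 -0.036  1.086] [[371.6, 0.0, 264.4], [0.0, 371.6, 189.7], [0.0, 0.0, 1.0]] ['image', 'intrinsics', 'view', 'shot']
plate_center 0.77 [276.1, 180.2, 303.9, 226.8] [ 581.3 -118.9] [123.4  66.8] 4.6
tray 0.73 [271.3, 171.5, 311.8, 229.9] [ 588.5 -118.3] [168.5  97.5] 3.4
blank_center 0.89 [186.0, 183.3, 202.2, 221.1] [589.1 152.6] [99.7 49. ] 8.7
board 0.66 [175.7, 174.9, 219.7, 233.1] [581.8 150.8] [162.2  88.1] 12.0
tape 0.84 [368.5, 181.8, 393.0, 202.3] [ 616.2 -386.5] [81.6 47. ] 69.5
cat 0.61 [117.5, 187.5, 147.3, 207.0] [607.3 347. ] [76.9 38.3] 83.0
side cam [0.551 0.868 0.89 ] [[400.5, 0.0, 255.1], [0.0, 400.5, 195.7], [0.0, 0.0, 1.0]] ['image', 'intrinsics', 'view', 'shot']
plate_center 0.89 [250.7, 178.9, 284.3, 192.9] [ 579.3 -118. ] [111.8  64.8] 3.5
tray 0.68 [236.5, 178.6, 291.2, 207.8] [589.6 -90.5] [172.7 149.7] 1.6
blank_center 0.74 [242.9, 247.8, 279.8, 264.0] [589.7 162.3] [95.8 60.6] 5.4
board 0.68 [232.4, 245.4, 295.1, 276.2] [582.6 152.7] [158.7  92.6] 10.1
tape 0.69 [251.0, 136.6, 266.8, 158.5] [ 614.6 -424.7] [129.4  50.8] -88.4
cat 0.83 [241.1, 298.4, 260.4, 331.4] [608.6 315.2] [91.9 43.7] 84.5
```

```bash
python3 - <<'E'
import cv2
a=cv2.imread('pics/top0.png')[155:245,160:325];b=cv2.imread('pics/side0.png')[165:285,220:305]
a=cv2.resize(a,None,fx=4.4,fy=4.4,interpolation=2);cv2.imwrite('pics/c0.png',a)
cv2.imwrite('pics/c1.png',cv2.resize(b,None,fx=5,fy=5,interpolation=2))
E
```

```text
(no output)
```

View pics/top0.png

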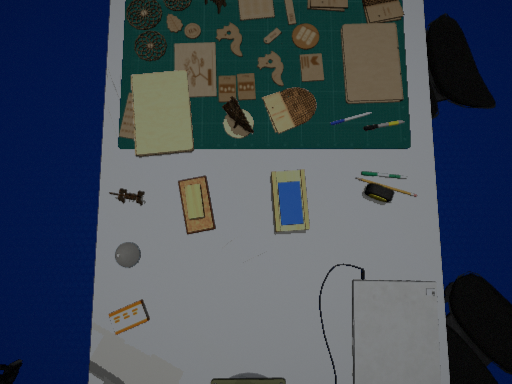

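View pics/c0.png

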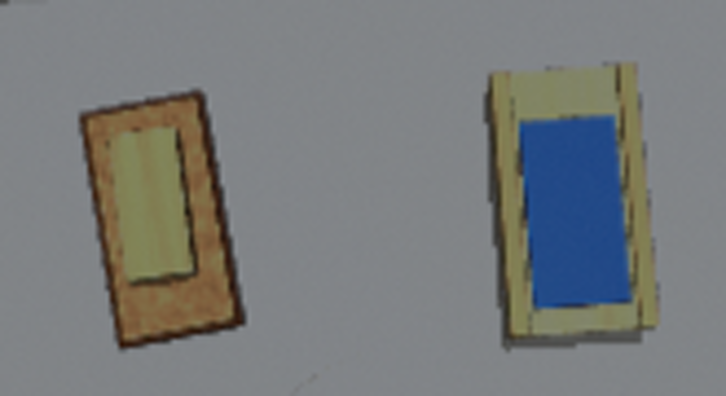

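The top view looks ahead (+x) towards the top of the picture. The plate is at about (290,203) in its tray, with a free gap behind it at row 175, and the blank is at about (194,202) on the board. The tape (380,193) and the cat (130,196) are well clear. I'll refine the poses by fitting box silhouettes in both cameras.

```bash
cat >> h.py <<'E'
from scipy.optimize import minimize
def outline(p,c,yaw,dim,z0):
    l,w,h=dim;a=np.radians(yaw);pts=[]
    for sx in(-.5,.5):
        for sy in(-.5,.5):
            for z in(z0,z0+h):
                x,y=sx*l,sy*w;pts.append(proj(p,[c[0]+x*np.cos(a)-y*np.sin(a),c[1]+x*np.sin(a)+y*np.cos(a),z]))
    return cv2.convexHull(np.array(pts,np.float32))
def fit(obs,x0,dim,z0):
    """obs: list of (picture, region); pose (x,y mm, yaw deg) by box silhouette overlap"""
    S=4
    def cost(v):
        e=0
        for p,r in obs:
            h=(outline(p,(v[0]/1e3,v[1]/1e3),v[2],dim,z0)+.5)*S*16-8
            m=np.zeros((384*S,512*S),np.uint8);cv2.fillConvexPoly(m,np.round(h).astype(np.int32),1,shift=4)
            R=cv2.resize(r.astype(np.uint8),None,fx=S,fy=S,interpolation=0)
            e+=np.count_nonzero(m!=R)/S/S
        return e
    s=minimize(cost,x0,method="Nelder-Mead",options=dict(initial_simplex=np.array(x0)+np.array([[0,0,0],[5,0,0],[0,5,0],[0,0,5]]),maxiter=70))
    return np.round(s.x,1),round(s.fun)
BOX=dict(plate_center=((.12,.062,.006),.05),blank_center=((.096,.044,.024),.012),board=((.16,.084,.012),0),tray=((.17,.094,.056),0))
def look(names,x0,cams=("top","side"),save=None):
    P=[manip.read_camera(c) for c in cams]
    for n in names:
        T=[(p,manip.trace(n,p)) for p in P];T=[(p,t[0]["region"]) for p,t in T if t and t[0]["conf"]>.4]
        for o in ([T]+[[t] for t in T] if len(T)>1 else [T]):
            if o: print(n,len(o),fit(o,x0[n],*BOX[n]))
    if save:
        for c,p in zip(cams,P): cv2.imwrite(f"pics/{save}_{c}.png",p["image"][...,::-1])
    return P
def go(x,y,z,yaw):
    """shift from the measured pose in tool axes (mm) and rz (deg) so tool y points at yaw; turn first"""
    from scipy.spatial.transform import Rotation as Ro
    o=manip.get_obs();q=o["orientation"];R=Ro.from_quat([q[1],q[2],q[3],q[0]]).as_matrix()
    ny=np.degrees(np.arctan2(R[1,1],R[0,1]));d=np.array([x,y,z])/1e3-o["ee_pos"]
    print("pos",np.round(o["ee_pos"]*1e3,1),"yaw",round(ny,1),"tilt",np.round(R[:,2],3),"rz",round(ny-yaw,1),
      "before turn",np.round(R.T@d*1e3,1),"after",np.round((R@Ro.from_euler('z',ny-yaw,degrees=True).as_matrix()).T@d*1e3,1),
      "t",round(o["clock"],2),"F",np.round(o["wrist_force"],1),"w",round(o["width"],3),o["gripper_force"])
E
python3 - <<'E'
from h import *
look(["plate_center","tray","blank_center","board"],dict(plate_center=[581,-118,4],tray=[588,-118,4],blank_center=[589,153,7],board=[582,152,11]))
go(662,-114,150,94)
E
```

```text
plate_center 2 (array([ 581.1, -119.5,    4.4]), 114)
plate_center 1 (array([ 581.6, -119. ,    4.2]), 52)
plate_center 1 (array([ 580.3, -122.2,    3.6]), 41)
tray 2 (array([ 589.4, -118.5,    3.8]), 1630)
tray 1 (array([ 588.1, -118.5,    4.1]), 1030)
tray 1 (array([ 590.2, -120.9,    5. ]), 587)
blank_center 2 (array([589.6, 152.6,   8.9]), 84)
blank_center 1 (array([589.3, 153.5,   7.9]), 31)
blank_center 1 (array([589.9, 151.1,   8.4]), 36)
board 2 (array([583.6, 150.6,  10.9]), 1440)
board 1 (array([583.5, 150.5,  11.3]), 703)
board 1 (array([583.5, 148.8,  10.8]), 730)
pos [237.5 523.7 231.3] yaw 65.6 tilt [ 0.  0. -1.] rz -28.4 before turn [-650.  -405.4   81.3] after [-379.  -665.7   81.3] t 1.2 F [ 0.5 -0.1  0.6] w 1.001 0.0
```

>>> {"op": "arm_command", "data": {"motion": [0,0,-7.1,0,0,0,0,0,0,-7.1,0,0,0,0,0,0,-7.1,0,0,0,0,0,0,-7.1,0,0,0,0,0,0,0,-0.02,-0.035,0,0,0,0,0,-0.02,-0.035,0,0,0,0,0,-0.02,-0.035,0,0,0,0,0,-0.02,-0.035,0,0,0,0,0,-0.02,-0.035,0,0,0,0,0,-0.02,-0.035,0,0,0,0,0,-0.02,-0.035,0,0,0,0,0,-0.02,-0.035,0,0]}}

```text
clock: 2.4
ee_pos: [0.4174, 0.2541, 0.2315]
orientation: [0.0, -0.035, 0.999, 0.0]
wrist_force: [0.6, -1.0, -0.4]
width: -0.001
gripper_force: 0.0
```

>>> {"op": "arm_command", "data": {"motion": [0,0,0,-0.02,-0.035,0,0,0,0,0,-0.02,-0.035,0,0,0,0,0,-0.02,-0.035,0,0,0,0,0,-0.02,-0.035,0,0,0,0,0,-0.02,-0.035,0,0,0,0,0,-0.02,-0.035,0,0,0,0,0,-0.02,-0.035,0,0,0,0,0,-0.02,-0.035,0,0,0,0,0,-0.02,-0.035,0,0,0,0,0,-0.02,-0.035,0,0,0,0,0,-0.02,-0.035,0,0,0,0,0,0,0,0,0]}}

```text
clock: 3.6
ee_pos: [0.6659, -0.1183, 0.2306]
orientation: [0.001, -0.033, 0.999, -0.001]
wrist_force: [0.2, 1.0, -0.6]
width: 0.004
gripper_force: 0.0
```

```bash
python3 -c "
from h import *
go(662,-114,75,94)"
```

```text
pos [ 665.9 -118.3  230.6] yaw 93.8 tilt [ 0.002 -0.003 -1.   ] rz -0.2 before turn [  4.    4.9 155.6] after [  4.    5.  155.6] t 3.6 F [ 0.2  1.  -0.6] w 0.004 0.0
```

>>> {"op": "arm_command", "data": {"motion": [0,0,0,0.004,0.004,0.03,0,0,0,0,0,0,0.04,0,0,0,0,0,0,0.04,0,0,0,0,0,0,0.03,0,0,0,0,0,0,0.015,0,0,0,0,0,0,0,0,0,0,0,0,0,0,0]}}

```text
clock: 4.3
ee_pos: [0.6596, -0.1094, 0.0773]
orientation: [0.001, -0.035, 0.999, -0.0]
wrist_force: [0.5, -0.6, 0.7]
width: -0.001
gripper_force: 0.0
```

```bash
python3 -c "
from h import *
go(662,-114,53,94)
for c in ('top','side'):
    p=manip.read_camera(c); u,v=proj(p,[.64,-.115,.056]).astype(int)
    i=p['image'][v-35:v+35,u-40:u+40,::-1]; cv2.imwrite(f'pics/d_{c}.png',cv2.resize(i,None,fx=5,fy=5,interpolation=2))
cv2.imwrite('pics/d.png',np.hstack([cv2.imread('pics/d_top.png'),cv2.imread('pics/d_side.png')]))
"
```

```text
pos [ 659.6 -109.4   77.3] yaw 94.0 tilt [ 0.001 -0.    -1.   ] rz 0.0 before turn [-2.1 -4.7 24.3] after [-2.1 -4.7 24.3] t 4.3 F [ 0.5 -0.6  0.7] w -0.001 0.0
```

View pics/d.png

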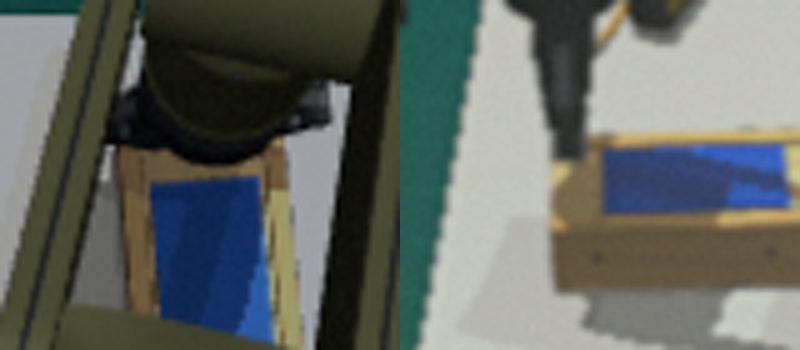

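In the side crop the closed fingertip at (570,158) stands over the free floor behind the plate, whose rear edge is at column 603. I'll descend there.

>>> {"op": "arm_command", "data": {"motion": [0,0,0,-0.002,-0.005,0.006,0,0,0,0,0,0,0.006,0,0,0,0,0,0,0.006,0,0,0,0,0,0,0.005,0,0,0,0,0,0,0,0]}}

```text
clock: 4.9
ee_pos: [0.6601, -0.1141, 0.052]
orientation: [-0.001, -0.035, 0.999, 0.0]
wrist_force: [-0.8, -0.4, 0.6]
width: -0.006
gripper_force: 0.0
```

```bash
python3 -c "
from h import *
go(590,-118.5,53,94)"
```

```text
pos [ 660.1 -114.1   52. ] yaw 94.0 tilt [-0.002  0.001 -1.   ] rz -0.0 before turn [70.3  0.5 -0.8] after [70.3  0.5 -0.8] t 4.9 F [-0.8 -0.4  0.6] w -0.006 0.0
```

>>> {"op": "arm_command", "data": {"motion": [0,0,0,0.004,0,-0.001,0,0,0,0,0.004,0,0,0,0,0,0,0.004,0,0,0,0,0,0,0.004,0,0,0,0,0,0,0.004,0,0,0,0,0,0,0.004,0,0,0,0,0,0,0.004,0,0,0,0,0,0,0.004,0,0,0,0,0,0,0.004,0,0,0,0,0,0,0.004,0,0,0,0,0,0,0.004,0,0,0]}}

```text
clock: 6.0
ee_pos: [0.6172, -0.1175, 0.0545]
orientation: [0.0, -0.035, 0.999, -0.0]
wrist_force: [2.5, 0.2, 1.4]
width: 0.0
gripper_force: 1.1
```

>>> {"op": "arm_command", "data": {"motion": [0,0,0,0.004,0,0,0,0,0,0,0.004,0,0,0,0,0,0,0.004,0,0,0,0,0,0,0.002,0,0,0,0,0,0,0,0,0,0]}}

```text
clock: 6.5
ee_pos: [0.6028, -0.1184, 0.0544]
orientation: [-0.0, -0.035, 0.999, 0.0]
wrist_force: [1.3, 0.7, 2.1]
width: -0.0
gripper_force: 1.1
```

```bash
python3 -c "
from h import *
go(590,-118.5,53,94)
P=look(['plate_center'],dict(plate_center=[540,-122,4]),save='e')
p=P[1]; u,v=proj(p,[.54,-.12,.056]).astype(int)
cv2.imwrite('pics/e.png',cv2.resize(p['image'][v-40:v+40,u-50:u+50,::-1],None,fx=6,fy=6,interpolation=2))
"
```

```text
pos [ 602.8 -118.4   54.4] yaw 94.0 tilt [-0. -0. -1.] rz 0.0 before turn [12.7  0.8  1.4] after [12.7  0.8  1.4] t 6.5 F [1.3 0.7 2.1] w -0.0 1.1136551667004824
plate_center 2 (array([ 533.3, -123.3,    3.7]), 207)
plate_center 1 (array([ 533.7, -122.9,    3.9]), 150)
plate_center 1 (array([ 533.5, -127. ,    2. ]), 47)
```

View pics/e.png

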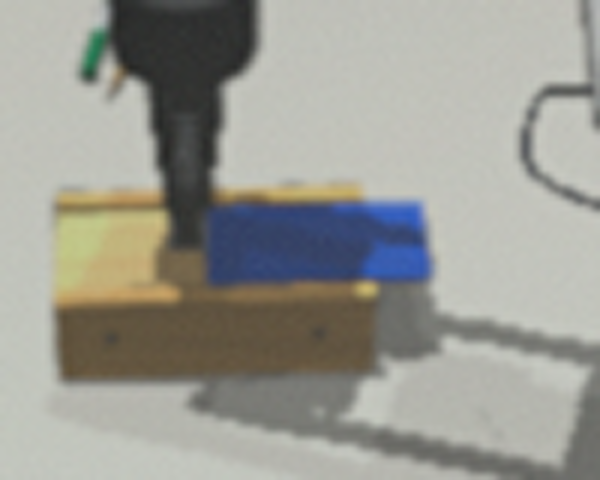

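The side crop shows the plate sticking out to column 432. The tray's front corner is at 376, so the overhang is about 31 mm. I'll push 14 mm more, with the tip slightly lower.

>>> {"op": "arm_command", "data": {"motion": [0,0,0,0.002,0,0.001,0,0,0,0,0.003,0,0,0,0,0,0,0.003,0,0,0,0,0,0,0.003,0,0,0,0,0,0,0.003,0,0,0,0,0,0,0,0,0,0,0,0,0,0,0,0,0]}}

```text
clock: 7.4
ee_pos: [0.5906, -0.1197, 0.0541]
orientation: [0.001, -0.035, 0.999, -0.0]
wrist_force: [3.4, -0.0, 6.2]
width: -0.002
gripper_force: 3.2
```

```bash
python3 -c "
from h import *
go(590,-118.5,53,94)
P=look(['plate_center'],dict(plate_center=[520,-124,4]),save='f')
p=P[1]; u,v=proj(p,[.54,-.12,.056]).astype(int)
cv2.imwrite('pics/f.png',cv2.resize(p['image'][v-40:v+40,u-50:u+50,::-1],None,fx=6,fy=6,interpolation=2))
"
```

```text
pos [ 590.6 -119.7   54.1] yaw 94.0 tilt [ 0.003 -0.001 -1.   ] rz 0.0 before turn [0.5 1.2 1.1] after [0.5 1.2 1.1] t 7.4 F [ 3.4 -0.   6.2] w -0.002 3.213053997606039
plate_center 2 (array([ 519.9, -123.6,    4.2]), 227)
plate_center 1 (array([ 520.2, -123.6,    4.8]), 145)
plate_center 1 (array([ 519.8, -125.9,    1.6]), 76)
```

View pics/f.png

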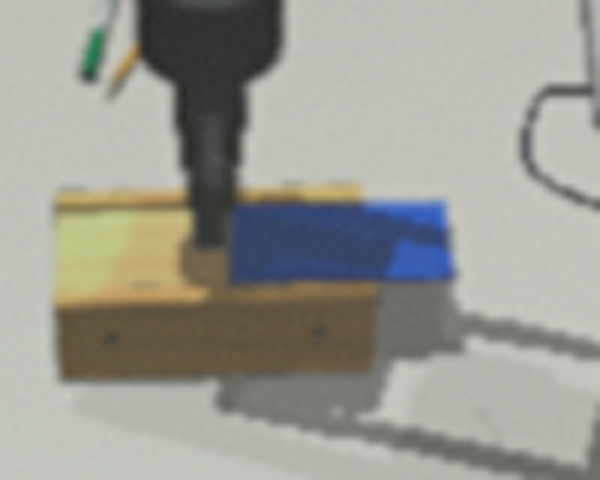

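The plate's front corner is now at column 455 and the tray corner is still at 376, so the overhang is about 44 mm. I'll back off, rise, open and go over the overhanging end.

>>> {"op": "arm_command", "data": {"motion": [0,0,0,-0.005,0,0,0,0,0,0,-0.003,0,-0.01,0,0,0,0,0,0,-0.03,0,0,0,0,0,0,-0.035,0,0,0,0,0.02,0,-0.005,100,0,0,0,0.035,0,0,100,0,0,0,0.035,0,0,100,0,0,0,0.02,0,0,100,0,0,0,0.005,0,0,100,0,0,0,0,0,0,100,0,0,0,0,0,0,100]}}

```text
clock: 8.7
ee_pos: [0.484, -0.1271, 0.1336]
orientation: [0.001, -0.035, 0.999, -0.0]
wrist_force: [0.0, 0.4, 0.1]
width: 0.997
gripper_force: 0.0
```

```bash
python3 -c "
from h import *
go(480.1,-126.5,90,94.1)
look(['plate_center'],dict(plate_center=[520,-124,4]),save='g')"
```

```text
pos [ 484.  -127.1  133.6] yaw 94.0 tilt [ 0.002 -0.    -1.   ] rz -0.1 before turn [ 3.9  0.9 43.6] after [ 3.9  0.9 43.6] t 8.7 F [0.  0.4 0.1] w 0.997 0.0
plate_center 2 (array([ 522.1, -123.2,    6.2]), 947)
plate_center 1 (array([591.4, -81.4,   7. ]), 856)
plate_center 1 (array([ 521.5, -125.3,    4.1]), 37)
```

>>> {"op": "arm_command", "data": {"motion": [0,0,0,0.004,0.001,0.02,100,0,0,0,0,0,0.025,100,0,0,0,0,0,0.02,100,0,0,0,0,0,0.015,100,0,0,0,0,0,0.015,100,0,0,0,0,0,0.009,100,0,0,0,0,0,0,100]}}

```text
clock: 9.6
ee_pos: [0.478, -0.1258, 0.0281]
orientation: [-0.001, -0.035, 0.999, 0.0]
wrist_force: [-0.2, -0.5, -0.1]
width: 0.997
gripper_force: 0.0
```

```bash
python3 -c "
from h import *
go(480.1,-126.5,29,94.1)
p=manip.read_camera('side'); u,v=proj(p,[.52,-.12,.06]).astype(int)
cv2.imwrite('pics/i.png',cv2.resize(p['image'][v-45:v+40,u-50:u+50,::-1],None,fx=6,fy=6,interpolation=2))
"
```

```text
pos [ 478.  -125.8   28.1] yaw 94.0 tilt [-0.002  0.001 -1.   ] rz -0.1 before turn [-2.  -0.8 -1. ] after [-2.  -0.8 -1. ] t 9.6 F [-0.2 -0.5 -0.1] w 0.997 0.0
```

View pics/i.png

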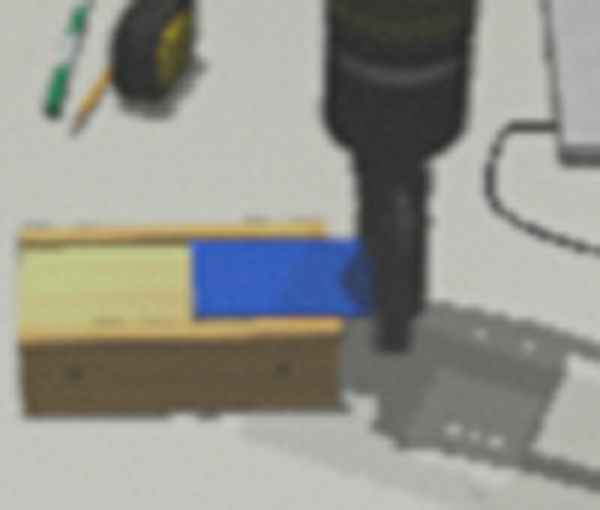

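The finger (columns 370–425) stands beside the overhanging end and clears the tray edge at 345. I'll close on the plate now.

>>> {"op": "arm_command", "data": {"motion": [0,0,0,0,0,0,75,0,0,0,0,0,0,70,0,0,0,0,0,0,60,0,0,0,0,0,0,50,0,0,0,0,0,0,40,0,0,0,0,0,0,40], "newtons": 50}}

```text
clock: 10.25
ee_pos: [0.4792, -0.1263, 0.0299]
orientation: [0.001, -0.035, 0.999, -0.0]
wrist_force: [-0.1, 0.2, 6.4]
width: 0.712
gripper_force: 53.5
```

>>> {"op": "arm_command", "data": {"motion": [0,0,0,0,0,-0.003,40,0,0,0,0,0,-0.005,40,0,0,0,0,0,-0.008,40,0,0,0,0,0,-0.012,40,0,0,0,0,0,-0.015,40,0,0,0,0,0,-0.012,40,0,0,0,0,0,-0.005,40,0,0,0,0,0,0,40]}}

```text
clock: 11.05
ee_pos: [0.4789, -0.1263, 0.0902]
orientation: [0.001, -0.035, 0.999, -0.0]
wrist_force: [-0.6, -0.2, -1.1]
width: 0.713
gripper_force: 54.1
```

```bash
python3 -c "
from h import *
go(480.1,-126.5,89,94.1)
P=look(['blank_center'],dict(blank_center=[589,153,8]))
p=P[1]; u,v=proj(p,[.52,-.12,.06]).astype(int)
cv2.imwrite('pics/j.png',cv2.resize(p['image'][v-45:v+40,u-50:u+50,::-1],None,fx=6,fy=6,interpolation=2))
"
```

```text
pos [ 478.9 -126.3   90.2] yaw 94.0 tilt [ 0.002 -0.001 -1.   ] rz -0.1 before turn [-1.1 -0.3  1.2] after [-1.1 -0.3  1.2] t 11.05 F [-0.6 -0.2 -1.1] w 0.713 54.12190854549408
blank_center 2 (array([589.4, 153.1,   9. ]), 85)
blank_center 1 (array([589.6, 153.7,   8.6]), 46)
blank_center 1 (array([589.4, 152.4,   9.3]), 32)
```

View pics/j.png

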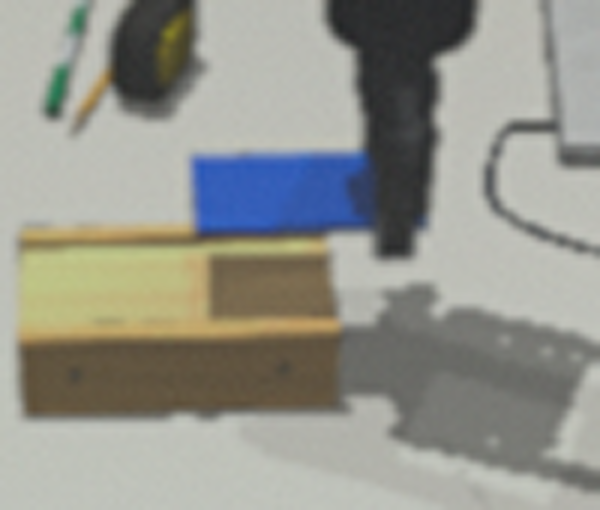

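The plate is held level at one end (crop columns 193–425), off the tray. Next I work out the carry to above the blank.

```bash
python3 -c "
from h import *
go(548.5,146.9,120,98.5)"
```

```text
pos [ 477.9 -125.9   88.7] yaw 94.0 tilt [-0.001  0.    -1.   ] rz -4.5 before turn [-89.4 267.2 -31.2] after [-110.1  259.4  -31.2] t 11.25 F [-0.3  0.3 -0.2] w 0.709 54.121994376182556
```

>>> {"op": "arm_command", "data": {"motion": [0,0,0,0,0,-0.015,40,0,0,-1.5,0,0,-0.015,40,0,0,-3,0,0,0,40,0,0,0,-0.006,0.014,0,40,0,0,0,-0.012,0.028,0,40,0,0,0,-0.012,0.028,0,40,0,0,0,-0.012,0.028,0,40,0,0,0,-0.012,0.028,0,40,0,0,0,-0.012,0.028,0,40]}}

```text
clock: 12.15
ee_pos: [0.5207, 0.0371, 0.1185]
orientation: [-0.001, -0.074, 0.997, 0.0]
wrist_force: [-0.3, -1.1, -0.2]
width: 0.71
gripper_force: 54.3
```

>>> {"op": "arm_command", "data": {"motion": [0,0,0,-0.012,0.028,0,40,0,0,0,-0.012,0.028,0,40,0,0,0,-0.01,0.025,0,40,0,0,0,-0.008,0.014,0,40,0,0,0,-0.002,0.01,0,40,0,0,0,0,0,0,40,0,0,0,0,0,0,40]}}

```text
clock: 12.85
ee_pos: [0.5484, 0.1455, 0.1189]
orientation: [-0.001, -0.074, 0.997, -0.0]
wrist_force: [0.2, -0.3, -0.4]
width: 0.709
gripper_force: 54.3
```

```bash
python3 -c "
from h import *
go(548.5,146.9,80,98.5)
o=manip.get_obs()['ee_pos'][2]
BOX['plate_center']=((.12,.062,.006),.050+o-.029)
P=look(['plate_center'],dict(plate_center=[589,153,8]),save='k')
BOX['plate_center']=((.12,.062,.006),.050+o-.034)
look(['plate_center'],dict(plate_center=[589,153,8]))
p=P[1]; u,v=proj(p,[.58,.15,.09]).astype(int)
cv2.imwrite('pics/k.png',cv2.resize(p['image'][v-40:v+60,u-55:u+50,::-1],None,fx=5.5,fy=5.5,interpolation=2))
"
```

```text
pos [548.4 145.5 118.9] yaw 98.5 tilt [-0.001 -0.001 -1.   ] rz 0.0 before turn [-0.4  1.3 38.9] after [-0.4  1.3 38.9] t 12.85 F [ 0.2 -0.3 -0.4] w 0.709 54.34728384017944
plate_center 2 (array([593.8, 151.1,   9. ]), 1221)
plate_center 1 (array([615.2, 119.5,  21.4]), 900)
plate_center 1 (array([593.3, 151.3,   9.2]), 300)
plate_center 2 (array([598.4, 147.9,   7.8]), 1084)
plate_center 1 (array([618.2, 124.1,  20.8]), 837)
plate_center 1 (array([596.4, 147.9,   7.9]), 228)
```

View pics/k.png

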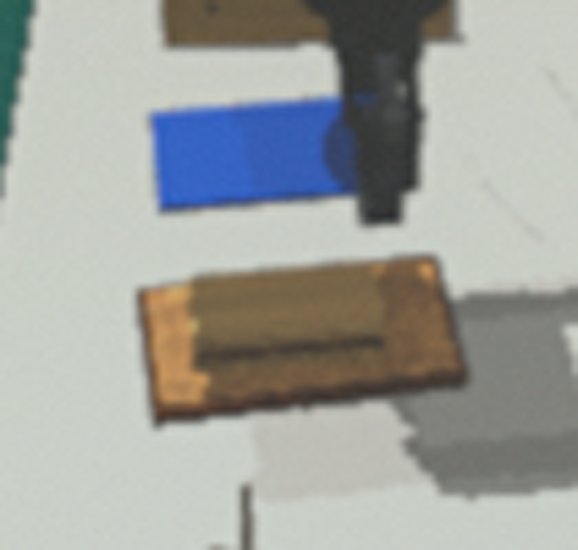

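The plate is held level above the blank, and its free-end corners are visible at crop (152,113) and (162,210). I'll descend to about 8 mm above the blank and check the alignment from there.

>>> {"op": "arm_command", "data": {"motion": [0,0,0,0,0.001,0.02,40,0,0,0,0,0,0.025,40,0,0,0,0,0,0.02,40,0,0,0,0,0,0.015,40,0,0,0,0,0,0.01,40,0,0,0,0,0,0.005,40,0,0,0,0,0,0,40,0,0,0,0,0,0,40]}}

```text
clock: 14.05
ee_pos: [0.5494, 0.1474, 0.0248]
orientation: [0.001, -0.074, 0.997, 0.0]
wrist_force: [-0.8, -0.5, -0.6]
width: 0.709
gripper_force: 54.4
```

```bash
python3 -c "
from h import *
go(548.5,146.9,15,98.5)
p=manip.read_camera('side'); z=manip.get_obs()['ee_pos'][2]-.029+.056
i=p['image'];hsv=cv2.cvtColor(i,cv2.COLOR_RGB2HSV);m=cv2.inRange(hsv,(105,110,40),(125,255,255))
n,l,s,_=cv2.connectedComponentsWithStats(m);u,v=proj(p,[.6,.155,z]).astype(int);k=l[v,u];print(n,k,s[k])
r=l==k; print('plate visible rect',rect(p,r,z))
ys,xs=np.nonzero(r);Q=np.array([at(p,x,y,z)[:2]*1e3 for x,y in zip(xs,ys)]);a=np.radians(8.5)
U=np.array([[np.cos(a),np.sin(a)],[-np.sin(a),np.cos(a)]]);c=(Q-[589.5,153])@U.T
print('rear along (want 60)',np.percentile(c[:,0],[98,99.5,100]),'across (want +-31)',np.percentile(c[:,1],[0,1,99,100]))
cv2.imwrite('pics/l.png',cv2.resize(i[v-35:v+40,u-45:u+50,::-1],None,fx=6,fy=6,interpolation=2))
"
```

```text
pos [549.4 147.4  24.8] yaw 98.5 tilt [ 0.001  0.    -1.   ] rz 0.0 before turn [ 1.  -0.4  9.8] after [ 1.  -0.4  9.8] t 14.05 F [-0.8 -0.5 -0.6] w 0.709 54.36085224151611
12 6 [238 244  35  20 577]
plate visible rect (array([604.9, 158.4]), array([91.3, 61.8]), 8.5)
rear along (want 60) [60.267376   61.33004957 61.68697459] across (want +-31) [-27.78369016 -26.85061733  33.48814715  34.03158922]
```

View pics/l.png

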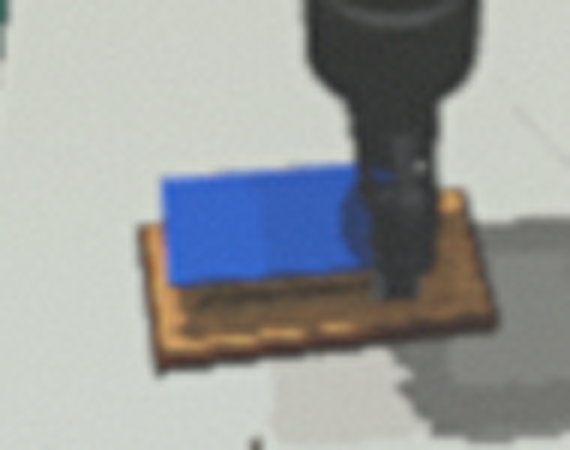

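Just above the blank, the plate covers it with margin on all sides. By gripper position and camera it is centred to within a millimetre or two. I'll lower gently.

>>> {"op": "arm_command", "data": {"motion": [0,0,0,0.001,0,0.002,40,0,0,0,0,0,0.002,40,0,0,0,0,0,0.002,40,0,0,0,0,0,0.001,40,0,0,0,0,0,0,40,0,0,0,0,0,0,40]}}

```text
clock: 14.7
ee_pos: [0.5478, 0.1472, 0.0172]
orientation: [-0.0, -0.074, 0.997, -0.0]
wrist_force: [-0.1, 0.1, -1.3]
width: 0.711
gripper_force: 54.4
```

>>> {"op": "arm_command", "data": {"motion": [0,0,0,0,0,0.001,40,0,0,0,0,0,0,40,0,0,0,0,0,0,40]}}

```text
clock: 15.0
ee_pos: [0.548, 0.1472, 0.0166]
orientation: [0.0, -0.074, 0.997, 0.0]
wrist_force: [-0.2, -0.3, 1.6]
width: 0.711
gripper_force: 54.6
```

>>> {"op": "arm_command", "data": {"motion": [0,0,0,0,0,0.001,40,0,0,0,0,0,0,40,0,0,0,0,0,0,40]}}

```text
clock: 15.3
ee_pos: [0.548, 0.1472, 0.0165]
orientation: [0.0, -0.074, 0.997, 0.0]
wrist_force: [-3.5, -0.5, 9.2]
width: 0.711
gripper_force: 55.2
```

Contact. I'll ease off slightly and release.

>>> {"op": "arm_command", "data": {"motion": [0,0,0,0,0,-0.0005,40,0,0,0,0,0,0,71,0,0,0,0,0,0,74,0,0,0,0,0,0,78,0,0,0,0,0,0,84,0,0,0,0,0,0,92,0,0,0,0,0,0,100,0,0,0,0,0,0,100], "newtons": 20}}

```text
clock: 16.1
ee_pos: [0.5478, 0.1471, 0.0157]
orientation: [-0.0, -0.074, 0.997, -0.0]
wrist_force: [0.2, 0.3, -0.4]
width: 0.999
gripper_force: 0.0
```

>>> {"op": "arm_command", "data": {"motion": [0,0,0,0,0,-0.005,100,0,0,0,0,0,-0.015,100,0,0,0,0,0,-0.03,100,0,0,0,0,0,-0.04,100,0,0,0,0,0,-0.04,100,0,0,0,0.03,0,-0.02,100,0,0,0,0.02,-0.03,0,100,0,0,0,0.01,-0.04,0,100,0,0,0,0,-0.05,0,100,0,0,0,0,-0.05,0,100,0,0,0,0,-0.03,0,100,0,0,0,0,0,0,100]}}

```text
clock: 17.3
ee_pos: [0.5191, -0.0634, 0.1664]
orientation: [0.001, -0.072, 0.997, -0.001]
wrist_force: [-1.1, 0.1, 0.6]
width: 1.0
gripper_force: 0.0
```

```bash
python3 -c "
from h import *
go(548.5,146.9,15,98.5)
BOX['plate_center']=((.12,.062,.006),.036)
P=look(['plate_center','board'],dict(plate_center=[589,153,8],board=[583.5,150.6,11]))
C=[]
for p in P:
    u,v=proj(p,[.585,.15,.03]).astype(int);C.append(cv2.resize(p['image'][v-37:v+37,u-37:u+37,::-1],(400,400),interpolation=2))
cv2.imwrite('pics/m.png',np.hstack(C))
"
```

```text
pos [519.1 -63.4 166.4] yaw 98.2 tilt [ 0.002 -0.002 -1.   ] rz -0.3 before turn [-59.  204.2 151.1] after [-59.9 204.  151.1] t 17.3 F [-1.1  0.1  0.6] w 1.0 0.0
plate_center 2 (array([589.5, 153.4,   8.5]), 1143)
plate_center 1 (array([589.8, 153.6,   9. ]), 80)
plate_center 1 (array([ 2034.6, -2725.9,   675.8]), 220)
board 2 (array([583. , 148.2,   9.9]), 1986)
board 1 (array([582.1, 149.2,  10. ]), 1096)
board 1 (array([584.5, 147.7,   9.4]), 883)
```

View pics/m.png

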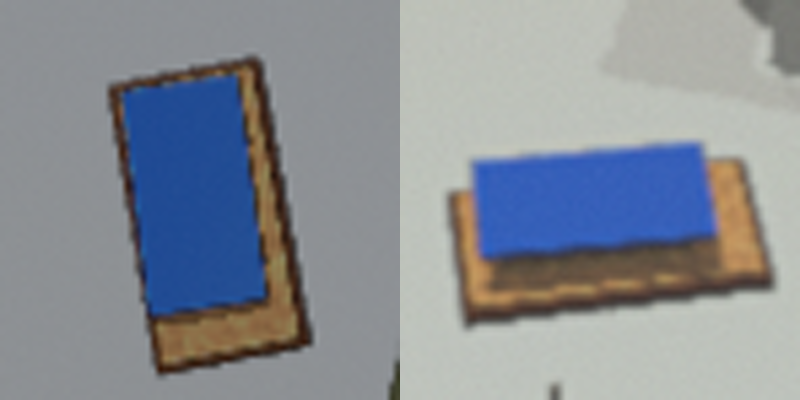

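The top view shows the plate lying flat on the blank, covering it fully (crop 122–268 × 75–315). Its fitted centre is (589.6, 153.5), yaw 8.7°, against the blank's (589.5, 153.1), 8.8°. The robot is clear, so I'm handing the job in.

```bash
python3 -c "
from station import manip
print(manip.job_done())"
```

```text
the job is handed in; nothing more can be done
None
```

I slid the plate out to about 44 mm past the tray's front edge, gripped it there by its long sides, and set it flat on the blank. It is centred to within about 1 mm by the camera fit. The job is handed in at about 17 s of the 54 s allowed.

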